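Nudge a blank home against the hidden back stop of a punching press

TASK

Load the aluminium blank for punching: using the black push shoe, never the bare gripper, bring the blank along the fence of the press and nudge it under the guard until it is fully home against the back stop, which you cannot see. The stop is only lightly clamped, so feel for it with light nudges and do not shove it out of its setting. Leave the blank flat, against both stop and fence, and stand the push shoe back on the bench clear of the press, without disturbing the other things.

Things in the scene. Friction and masses are not known exactly. Their poses are not given: they have to be found in the camera images.
- press: Blue bench press, fixed. Origin at bench level under the guard mouth's middle; x = feed direction into the guard, z up. Steel bed top 60 mm up, y -55..90 mm, from x -280 on into the guard. Grey guard front at x 0: mouth y -60..60, 24 mm high. Guard 130 mm tall over the bed, 200 wide; head behind it to 355 mm. The steel back stop is hidden inside the guard.
- fence_mid (a point): Middle of the fence's guiding edge outside the guard, at bed level: (-125, -35, 60) mm in the press frame. The fence is a dark steel rail, 14 mm high and 25 mm wide, along the feed direction from 250 mm before the mouth to 230 mm behind it; the blank lies on its +y side (press y above -35 mm). Axes as the press.
- blank: Loose plain flat aluminium bar, 180 x 50 x 10 mm, about 0.2 to 0.35 kg, lying on the bed before the guard, off the fence and a little askew. Origin at the centre of its underside, x along its length towards the press, z up.
- blank_front (a point): Middle of the blank's leading end, 90 mm ahead of its origin and 5 mm up. The hidden back stop, across the feed inside the guard, meets it somewhere 55 to 115 mm behind the mouth; it differs every time. The stop slips back when pushed with more than about 22 N; sliding the blank alone takes 1 to 4 N.
- pusher: Black plastic push shoe, 0.2 kg, standing on the bench. Flat sole 170 x 36 x 12 mm; upright grip on top 75 mm long, 22 mm thick, from 12 to 62 mm up, its middle 35 mm behind the origin. Origin: centre of the sole's underside; x along it towards the flat square nose (85 mm ahead), z up.
- pusher_grip (a point): Point to hold the push shoe: middle of its upright grip, 35 mm behind the shoe's origin and 45 mm above its underside (17 mm below the grip's top). The grip's 22 mm thickness is along the shoe's y. Axes as the shoe.
- oil_can: Bystander: steel can, 60 mm in diameter, 120 mm tall, on the bench. Origin: centre of its underside.
- wrench: Bystander: steel wrench lying on the bench, about 180 mm long, 8 mm thick. Origin: middle of its underside.
- bin: Bystander: orange open bin of square tool bits, 150 x 100 x 70 mm. Origin: centre of its underside.
Not all that is in view belongs to the job. Several things look just like the pusher: the one meant starts farthest from the robot's base.

How it is judged:
By the outcome, as a careful person would: the job done as asked, in the order asked, and still so for the second after the job is handed in, with the robot touching nothing.
It also fails if it takes over 72 s, if anything falls off the work surface, if the arm or the gripper's body presses on something with over 40 N, if the wrist force passes 120 N, or if a joint passes its speed limit or range.

ROBOT

A 6-joint arm with a two-finger parallel gripper is mounted at the origin on the work surface. World frame = base frame: x ahead of the robot, y to its left, z up, the work surface at z = 0. Lengths are in m, angles in degrees, forces in N, time in s.
With the tool pointing down it reaches from about 0.4 to 0.825 m from the base axis. Payload 7 kg.
Tool frame: the origin (TCP) lies at the very end of the fingers, on their centre line; the grasp point (between the pads) lies 19 mm behind it (r.hold_point_z is the distance from the TCP to the grasp point, in m); z points along the fingers, y is the line along which they close (so a half turn about z gives the same grasp; the last joint's range is limited). The gripper opens to 85 mm and grips with 20 to 120 N. Pads are 22 mm wide; open, the fingers measure 114 mm over their backs; the gripper's body (76 mm by 85 mm) begins 54 mm behind the grasp point. The pads swing forward as they close: fully open they stand 13 mm farther back than shut.
Start: joints at [-51.79, 20.546, 0.682, 0, -70.136, -16.507], TCP at [0.25, -0.627, 0.231] pointing down, gripper open.
Joint ranges: [-176.03, 176.03], [-82.01, 121.73], [-58.28, 71.71], [-173.87, 95.51], [-174.79, -0.11], [-173.66, 173.66]. Speed limits (degrees/s): [136.94, 136.94, 172.46, 180, 180, 180].

INTERFACE

Orientations are given as a 3x3 rotation matrix whose columns are the frame's x, y, z axes.
In Python, from workcell import r, read_camera, camera_info gives the robot as it stands. The module is installed in compiled form; this text tells all that it offers.
- The arm moves only by the tool drive_tool, never from a script. Its argument "steps" is a list that holds one entry, the list of rows, each a list of 7 numbers: the shift along the tool's x, y, z in mm, then the turn, a rotation vector about the tool's x, y, z in rad, then the closure in counts, from 0 (fully open) to 255 (shut). In form: [[[tx, ty, tz, wx, wy, wz, hand], ...]]. A call has 1 to 10 rows; each row shifts and turns the commanded pose from where the row before left it, along the tool's axes as they then stand; what a row does not reach is not made up. A row lasts 1/8 s, in which the tool goes at most 62.5 mm and 10.7 degrees, less where a joint would pass 70% of its speed; a pose out of reach is approached as far as the arm can. A call is refused whole if a number of a shift passes 62.5 or a number of a turn 0.188, either way. A call with a gripper value outside its range is refused whole. The fingers move at their own pace and stop on an object; "force" is the grip in N (left out, the last holds). Time passes only in rows, so rows that do not move let the fingers close. It gives the time, the measured TCP pose, the force, the opening and the grip force at its end, in the units of the state.
- r.get_state(): the state, without advancing time (a new reading comes with each control period).
- read_camera(name): name is "scene" or "side" or "wrist"; returns the picture (400x640x3 uint8, red, green, blue); there is no depth.
- camera_info(name): a dict with "fx", "fy", "cx", "cy" (pixels), "D" ([k1, k2, p1, p2, k3] as OpenCV has them; the pictures are not rectified), "R" (3x3) and "t" (3): a world point X has camera coordinates R X + t; the wrist camera has in their place "hand_eye" (4x4, takes a point from camera to tool coordinates, whose origin is the TCP and whose axes are the flange's). Camera axes: x right, y down, z forward; pixel columns grow to the right and rows downward; lengths in m; the calibration is good to about 2 mm. A picture is of the moment at which its call begins: read the wrist's pose just before it. camera_info takes no time and is no camera call.
- r.hand_in(): hands the job in; it is judged then, once.
The state is a dict: "clock": time; "joint_positions": joint angles; "qvel": joint speeds; "tau": joint torques, N m; "ee_pos": TCP position; "tool_rot": TCP orientation; "ft_force": force on the tool from outside, world axes, zero at the start; "wrist_torque": the same for the moment, N m; "grip_width": finger opening in m; "grasp_force": force on a finger pad.
Only numpy, scipy, OpenCV 4.12 (cv2) and the standard library are available. Lean on these libraries where they do the work, as an engineer would, in place of code of your own. Each camera call takes 0.05 s, during which the arm holds its last target. There are 200 camera calls.

## Working session

There is one attempt and no reset: what is moved stays moved. The work goes in short steps, Python scripts to look and compute and a tool call to move; the robot and the scene stay as the last step left them, time stands still between calls to the robot, and variables do not carry over. Pictures are saved under pics/ and viewed, at most 10 in all, crops included, and the job is handed in when it is done.

Besides the shell and the picture viewer there is one more tool, called after ">>>" as name([rows], argument=value, ...), one row to a line, values as JSON. drive_tool: Moves the arm, as the interface text tells. Its arguments: {"type":"object","properties":{"steps":{"type":"array"},"force":{"type":"number"}},"required":["steps"]}

```bash
mkdir -p pics; python3 - <<'E'
from workcell import r, read_camera, camera_info
import cv2
for n in ("scene","side"):
    im=read_camera(n); cv2.imwrite(f"pics/{n}0.png",im[:,:,::-1])
    c=camera_info(n); print(n,{k:(v.tolist() if hasattr(v,'tolist') else v) for k,v in c.items()})
c=camera_info("wrist"); print(c)
s=r.get_state(); print(s)
E
```

```text
scene {'fx': 391.9318171473125, 'fy': 391.9318171473125, 'cx': 323.1206586267985, 'cy': 196.38580116211872, 'D': [-0.01869927251970885, 0.0, 0.0, 0.0, 0.0], 'R': [[0.8243607836390305, 0.5657110716467643, 0.02000704411733619], [0.3449830943845901, -0.47406349922435836, -0.8100928732509564], [-0.4487938981168044, 0.67471088780264, -0.5859601137395762]], 't': [-0.4065756930348713, -0.19361209087235, 1.2016885989222386]}
side {'fx': 497.77542292595837, 'fy': 497.77542292595837, 'cx': 312.88750388870994, 'cy': 196.33975360863815, 'D': [-0.11881159470983987, 0.0, 0.0, 0.0, 0.0], 'R': [[-0.7032674757545602, -0.7109246259225899, -0.0010167608539901813], [-0.5552429026125524, 0.5501546034183357, -0.623726888498485], [0.4439821805480445, -0.43808228518674336, -0.7816416920567659]], 't': [0.33087837665489966, 0.37320667746072467, 1.0568934941529906]}
{'fx': 334.3158701017502, 'fy': 334.3158701017502, 'cx': 314.17704357715365, 'cy': 203.98074823953536, 'D': array([-0.05909895,  0.        ,  0.        ,  0.        ,  0.        ]), 'hand_eye': array([[-1.03487626e-03, -9.54194363e-01, -2.99185638e
[... 394 characters left out ...]
2,
       -7.01365883e+01, -1.65072047e+01]), 'qvel': array([ 0.02547427, -0.12018403,  0.21517171,  0.16988598,  0.13139254,
       -0.1159532 ]), 'tau': array([-1.30312346e-03, -5.84763479e+01,  2.94111031e+01,  6.95462510e+00,
       -3.12901509e-03, -1.96156469e-05]), 'ee_pos': array([ 0.24943465, -0.62676165,  0.23047933]), 'tool_rot': array([[-9.29150411e-01, -3.69701326e-01, -6.66038986e-04],
       [-3.69701902e-01,  9.29149494e-01,  1.31241599e-03],
       [ 1.33647854e-04,  1.46566774e-03, -9.99998917e-01]]), 'ft_force': array([ 0.5961166 , -0.79101303,  0.01032341]), 'wrist_torque': array([0.00194931, 0.01906166, 0.02847429]), 'grasp_force': 0.0, 'grip_width': 0.08505378064900176}
```

View pics/scene0.png

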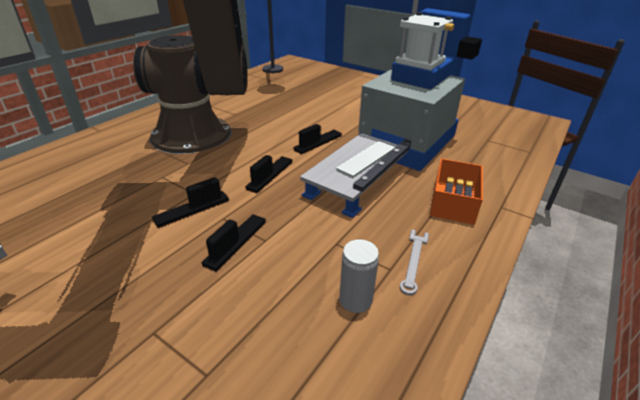

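View pics/side0.png

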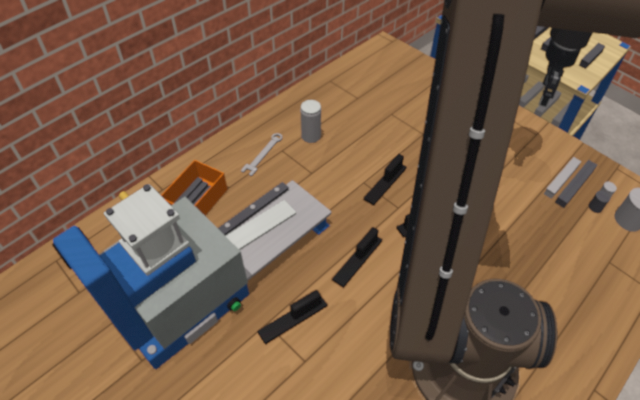

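The scene view has four shoes, at pixels (318,138), (269,173), (190,205) and (234,240). The bed, with the blank and fence, is around (360,165), the guard at (410,115), the can at (358,275), the wrench at (414,262) and the bin at (457,190). The side view shows the same set with the arm over part of it.

```bash
cat > h.py <<'E'
import numpy as np, cv2
from workcell import r, read_camera, camera_info
def ray(n,px,pose=None):
    c=camera_info(n); K=np.array([[c['fx'],0,c['cx']],[0,c['fy'],c['cy']],[0,0,1]])
    p=cv2.undistortPoints(np.array(px,float).reshape(-1,1,2),K,np.array(c['D']))[:,0]
    d=np.c_[p,np.ones(len(p))]
    if n=="wrist":
        H=np.array(c['hand_eye']); R=pose[1]@H[:3,:3]; o=pose[0]+pose[1]@H[:3,3]
        return o,d@R.T
    R=np.array(c['R']);t=np.array(c['t']); return -R.T@t, d@R
def plane(n,px,z,pose=None):
    o,d=ray(n,px,pose); return o+d*((z-o[2])/d[:,2])[:,None]
def wrist(name):
    s=r.get_state(); pose=(s['ee_pos'],s['tool_rot']); im=read_camera("wrist")
    cv2.imwrite(name,im[:,:,::-1]); np.savez(name+".npz",p=pose[0],R=pose[1]); return im,pose
E
python3 - <<'E'
from h import *
for n,px in (("scene",[(318,138),(269,173),(190,205),(234,240)]),("side",[(293,316),(357,257),(385,179)])):
    p=plane(n,px,0.02); print(n,p.round(3).tolist(),np.hypot(p[:,0],p[:,1]).round(3))
im=cv2.imread("pics/scene0.png")
a=cv2.resize(im[190:280,145:275],None,fx=4.6,fy=4.6,interpolation=cv2.INTER_CUBIC)
b=cv2.resize(im[90:220,295:495],None,fx=4,fy=4,interpolation=cv2.INTER_CUBIC)
cv2.imwrite("pics/press.png",b); cv2.imwrite("pics/shoe.png",a)
E
```

```text
scene [[0.354, 0.176, 0.02], [0.363, -0.053, 0.02], [0.308, -0.259, 0.02], [0.471, -0.285, 0.02]] [0.395 0.367 0.403 0.55 ]
side [[0.347, 0.185, 0.02], [0.351, -0.033, 0.02], [0.465, -0.274, 0.02]] [0.393 0.352 0.539]
```

View pics/press.png

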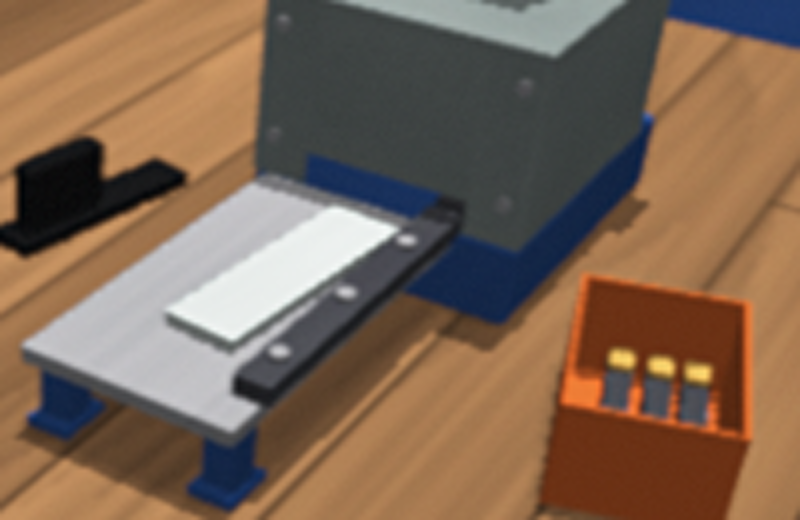

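View pics/shoe.png

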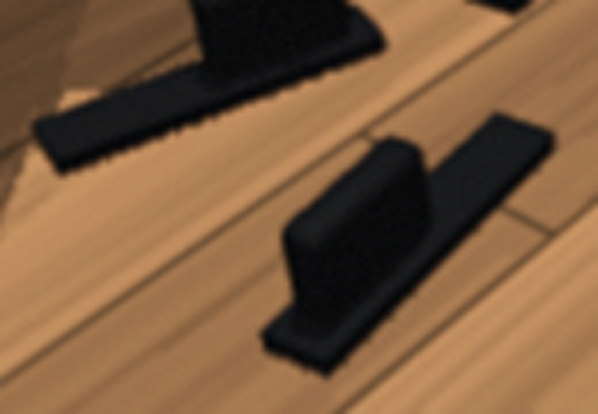

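The close crop shows the chosen shoe (scene pixel 234,240). It is 0.55 m from the base, against 0.36 to 0.40 m for the others, so it is the farthest. Its nose points up-right, with corners at crop (497,115) and (553,135), and its tail is at (265,335) and (328,358). In the press crop, the blank's top corners are (168,317), (232,342), (400,228) and (335,205). The fence's top edge runs from (235,378) to (437,198).

```bash
python3 - <<'E'
from h import *
cv=lambda a,f,ox,oy:[((x+.5)/f-.5+ox,(y+.5)/f-.5+oy) for x,y in a]
S=plane("scene",cv([(497,115),(553,135),(328,358),(265,335)],4.6,145,190),.012); print("shoe",S.round(4).tolist())
B=plane("scene",cv([(168,317),(232,342),(400,228),(335,205)],4,295,90),.07); print("blank",B.round(4).tolist())
D=plane("scene",cv([(25,348),(235,432),(262,180)],4,295,90),.06); print("bed",D.round(4).tolist())
F=plane("scene",cv([(235,378),(265,390),(462,212),(437,198)],4,295,90),.074); print("fence",F.round(4).tolist())
def d(n,a,b,c=None):
    v=b-a; print(n,'len',np.linalg.norm(v[:2]).round(4),'ang',np.degrees(np.arctan2(v[1],v[0])).round(2))
d('shoe ax',(S[2]+S[3])/2,(S[0]+S[1])/2); d('shoe w',S[3],S[2]); print('shoe c',S.mean(0))
d('blank ax',(B[0]+B[1])/2,(B[2]+B[3])/2);d('blank w',B[0],B[1]); print(B.mean(0))
d('bed w',D[0],D[1]);d('bed l',D[0],D[2]);d('fence',F[0],F[3]);d('fence2',F[1],F[2])
E
```

```text
shoe [[0.4379, -0.1953, 0.012], [0.4697, -0.191, 0.012], [0.4909, -0.3536, 0.012], [0.4601, -0.3597, 0.012]]
blank [[0.5328, -0.0042, 0.07], [0.5771, -0.0053, 0.07], [0.5948, 0.1763, 0.07], [0.5459, 0.1792, 0.07]]
bed [[0.476, -0.0681, 0.06], [0.6171, -0.0675, 0.06], [0.4795, 0.1991, 0.06]]
fence [[0.6003, -0.0412, 0.074], [0.6195, -0.0415, 0.074], [0.6209, 0.2136, 0.074], [0.5992, 0.2218, 0.074]]
shoe ax len 0.1649 ang 97.58
shoe w len 0.0314 ang 11.21
shoe c [ 0.46464661 -0.27490452  0.012     ]
blank ax len 0.1831 ang 85.17
blank w len 0.0443 ang -1.3
[0.5626828  0.08649682 0.07      ]
bed w len 0.1411 ang 0.24
bed l len 0.2672 ang 89.25
fence len 0.263 ang 90.24
fence2 len 0.2551 ang 89.69
```

```bash
cat >> h.py <<'E'
from scipy.spatial.transform import Rotation as Ro
def goal_R(ang): # tool down, tool x opposite to shoe axis at world angle ang (deg)
    a=np.radians(ang); x=-np.array([np.cos(a),np.sin(a),0]); z=np.array([0,0,-1.]); return np.c_[x,np.cross(z,x),z]
def plan(p,ang,n,s=None):
    s=s or r.get_state(); R0=s['tool_rot']; P=np.array(s['ee_pos']); Rg=goal_R(ang)
    w=Ro.from_matrix(R0.T@Rg).as_rotvec()
    step=(np.array(p)-P)/n; Rc=R0
    for i in range(n):
        print((Rc.T@step*1000).round(1).tolist(),(w/n).round(4).tolist())
        Rc=Rc@Ro.from_rotvec(w/n).as_matrix()
E
python3 -c "
from h import *
plan([.469,-.310,.15],97.6,9)"
```

```text
[-35.7, 23.7, 9.0] [0.0001, 0.0001, -0.1472]
[-38.8, 18.2, 9.0] [0.0001, 0.0001, -0.1472]
[-41.0, 12.3, 9.0] [0.0001, 0.0001, -0.1472]
[-42.4, 6.2, 9.0] [0.0001, 0.0001, -0.1472]
[-42.8, -0.1, 8.9] [0.0001, 0.0001, -0.1472]
[-42.3, -6.4, 8.9] [0.0001, 0.0001, -0.1472]
[-40.9, -12.5, 8.9] [0.0001, 0.0001, -0.1472]
[-38.7, -18.4, 8.9] [0.0001, 0.0001, -0.1472]
[-35.5, -23.9, 8.9] [0.0001, 0.0001, -0.1472]
```

>>> drive_tool([
  [[-36,24,9,0,0,-0.147,0],[-39,18,9,0,0,-0.147,0],[-41,12,9,0,0,-0.147,0],[-42,6,9,0,0,-0.147,0],[-43,0,9,0,0,-0.147,0],[-42,-6,9,0,0,-0.147,0],[-41,-12,9,0,0,-0.147,0],[-39,-18,9,0,0,-0.147,0],[-35,-24,9,0,0,-0.147,0],[0,0,0,0,0,0,0]],
], force=80)

```text
clock: 1.35
ee_pos: [0.4695, -0.3085, 0.1494]
tool_rot: [[0.135, -0.991, -0.001], [-0.991, -0.135, 0.001], [-0.001, 0.001, -1.0]]
ft_force: [-0.1, -1.3, 0.8]
grip_width: 0.0852
grasp_force: 0.0
```

```bash
python3 - <<'E'
from h import *
im,pose=wrist("pics/w1.png"); print(pose)
E
```

```text
(array([ 0.46950075, -0.30847282,  0.14935713]), array([[ 1.35318374e-01, -9.90801193e-01, -1.39075711e-03],
       [-9.90801787e-01, -1.35319420e-01,  6.87684411e-04],
       [-8.69554981e-04,  1.28490830e-03, -9.99998796e-01]]))
```

View pics/w1.png

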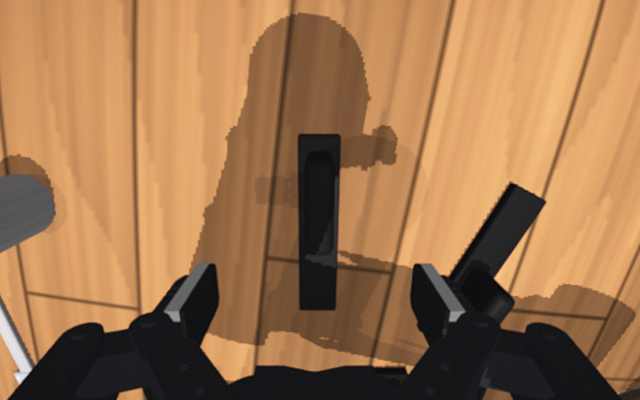

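The wrist view shows the shoe upright in the image. Its sole corners are about (298,134), (340,134), (336,310) and (300,310). The grip's top face is about (305..333, 152) to (310..330, 255).

```bash
python3 - <<'E'
from h import *
z=np.load("pics/w1.png.npz"); pose=(z['p'],z['R'])
print(plane("wrist",[(298,134),(340,134),(336,310),(300,310)],.012,pose).round(4).tolist())
print('grip top',plane("wrist",[(306,152),(333,152),(330,255),(306,255)],.062,pose).round(4).tolist())
im=cv2.imread("pics/w1.png")
m=(im.max(2)<48).astype(np.uint8); m=m[:,280:360]
for y in range(120,330,12):
    xs=np.where(m[y])[0]; print(y,(xs.min()+280,xs.max()+280) if len(xs) else None)
n=cv2.resize(im[120:325,260:380],None,fx=2.9,fy=2.9,interpolation=cv2.INTER_CUBIC); n=np.clip(n.astype(float)*2.5,0,255).astype(np.uint8); cv2.imwrite("pics/w1c.png",n)
E
```

```text
[[0.4885, -0.3547, 0.012], [0.454, -0.3594, 0.012], [0.4311, -0.1911, 0.012], [0.4662, -0.1863, 0.012]]
grip top [[0.4798, -0.3484, 0.062], [0.4614, -0.3509, 0.062], [0.4518, -0.2733, 0.062], [0.4699, -0.2709, 0.062]]
120 None
132 None
144 (np.int64(298), np.int64(339))
156 (np.int64(299), np.int64(339))
168 (np.int64(299), np.int64(338))
180 (np.int64(299), np.int64(335))
192 (np.int64(299), np.int64(334))
204 (np.int64(299), np.int64(334))
216 (np.int64(299), np.int64(334))
228 (np.int64(299), np.int64(334))
240 (np.int64(299), np.int64(333))
252 (np.int64(299), np.int64(336))
264 (np.int64(299), np.int64(335))
276 (np.int64(300), np.int64(335))
288 (np.int64(300), np.int64(335))
300 (np.int64(300), np.int64(335))
312 None
324 None
```

View pics/w1c.png

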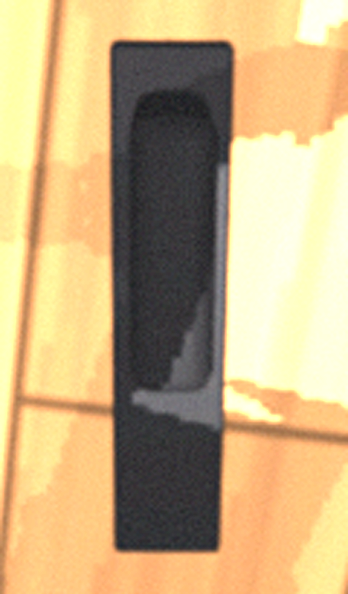

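The brightened crop confirms the shoe: grip at rows 95 to 390, nose end at row 548, tail at row 45. The tail lies towards −y and the nose towards +y, and the size measures 170 x 35 mm. I'll descend and grasp.

>>> drive_tool([
  [[0,4.5,0,0,0,0,0],[0,0,40,0,0,0,0],[0,0,40,0,0,0,0],[0,0,28,0,0,0,0],[0,0,14,0,0,0,0],[0,0,0,0,0,0,0],[0,0,0,0,0,0,255],[0,0,0,0,0,0,255],[0,0,0,0,0,0,255],[0,0,0,0,0,0,255]],
], force=80)

```text
clock: 2.65
ee_pos: [0.4648, -0.3114, 0.0291]
tool_rot: [[0.131, -0.991, 0.001], [-0.991, -0.131, -0.001], [0.001, -0.001, -1.0]]
ft_force: [0.5, 1.9, 5.1]
grip_width: 0.0208
grasp_force: 78.3
```

>>> drive_tool([
  [[0,0,0,0,0,0,255],[0,0,0,0,0,0,255],[0,0,0,0,0,0,255]],
])

```text
clock: 3.02
ee_pos: [0.4648, -0.3114, 0.0291]
tool_rot: [[0.131, -0.991, 0.001], [-0.991, -0.131, -0.001], [0.001, -0.001, -1.0]]
ft_force: [-0.2, 1.1, 6.6]
grip_width: 0.0212
grasp_force: 78.6
```

>>> drive_tool([
  [[0,0,-40,0,0,0,255],[0,0,-50,0,0,0,255],[-43,-10.5,-20,0,0,0.0165,255],[-43.5,-9.7,-8,0,0,0.0165,255],[-43.5,-9,0,0,0,0.0165,255],[-44,-8.2,0,0,0,0.0165,255],[-44,-7.6,0,0,0,0.0165,255],[-44,-6.9,0,0,0,0.0165,255],[-44,-6.2,0,0,0,0.0165,255],[-44,-5.5,0,0,0,0.0165,255]],
])

```text
clock: 4.28
ee_pos: [0.5015, 0.0442, 0.146]
tool_rot: [[-0.001, -1.0, -0.001], [-1.0, 0.001, -0.0], [0.0, 0.001, -1.0]]
ft_force: [1.5, -0.5, -1.3]
grip_width: 0.0213
grasp_force: 78.9
```

>>> drive_tool([
  [[0,0,0,0,0,0,255],[0,0,0,0,0,0,255]],
])

```text
clock: 4.53
ee_pos: [0.5014, 0.0426, 0.1459]
tool_rot: [[-0.0, -1.0, -0.001], [-1.0, 0.0, -0.0], [0.0, 0.001, -1.0]]
ft_force: [0.1, 0.6, -2.3]
grip_width: 0.0212
grasp_force: 78.9
```

```bash
python3 - <<'E'
from h import *
im,pose=wrist("pics/w2.png"); print(pose)
E
```

```text
(array([0.50139077, 0.04263176, 0.14585772]), array([[-1.76527302e-04, -9.99999245e-01, -1.21628785e-03],
       [-9.99999920e-01,  1.76963576e-04, -3.58594444e-04],
       [ 3.58809412e-04,  1.21622445e-03, -9.99999196e-01]]))
```

View pics/w2.png

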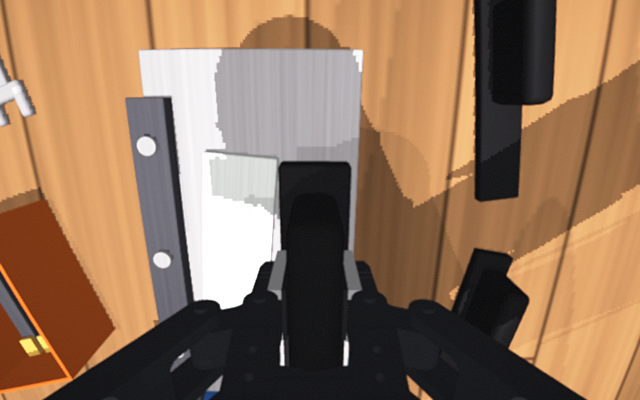

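The wrist view, with image up towards −y, shows the shoe held over the bed. The bed corners are (139,50) and (363,50), the fence's guiding top edge starts at (172,97), the blank's tail corners are (204,150) and (277,157), and the shoe's tail corners are (279,162) and (351,162).

```bash
python3 - <<'E'
from h import *
z=np.load("pics/w2.png.npz"); pose=(z['p'],z['R'])
print('bed',plane("wrist",[(139,50),(363,50)],.06,pose).round(4).tolist())
print('fence',plane("wrist",[(172,97),(181,200),(189,300)],.074,pose).round(4).tolist())
print('blank',plane("wrist",[(204,150),(277,157),(273,240)],.07,pose).round(4).tolist())
print('shoe',plane("wrist",[(279,162),(351,162)],.129,pose).round(4).tolist())
E
```

```text
bed [[0.6132, -0.0655, 0.06], [0.4694, -0.0638, 0.06]]
fence [[0.5889, -0.0356, 0.074], [0.5907, 0.0313, 0.074], [0.5946, 0.1096, 0.074]]
blank [[0.573, -0.0019, 0.07], [0.525, 0.003, 0.07], [0.5298, 0.0622, 0.07]]
shoe [[0.5175, -0.0043, 0.129], [0.4827, -0.0042, 0.129]]
```

```bash
python3 - <<'E'
from h import *
z=np.load("pics/w2.png.npz"); pose=(z['p'],z['R'])
im=cv2.imread("pics/w2.png").astype(int); g=im.sum(2)/3
for y in range(105,300,30): print(y,g[y,122:215:1].astype(int)[:75].tolist()) if y in(105,195,285) else 0
pts=[]
for y in range(105,300,10):   # fence guiding edge foot: dark->bright going right
    row=g[y,150:205]; k=np.where(row>120)[0]; k=k[k>12]; pts.append((150+k[0]-.5,y))
W=plane("wrist",pts,.06,pose); a=np.polyfit(W[:,1],W[:,0],1); print('foot ang',90-np.degrees(np.arctan(a[0])),'x at y=.085',np.polyval(a,.085),np.std(W[:,0]-np.polyval(a,W[:,1])))
E
```

```text
105 [163, 163, 161, 147, 125, 116, 118, 115, 117, 120, 117, 115, 114, 117, 119, 118, 119, 120, 118, 117, 119, 117, 122, 118, 121, 121, 121, 120, 120, 115, 116, 117, 115, 116, 119, 119, 124, 125, 124, 122, 114, 89, 59, 40, 39, 38, 42, 37, 31, 56, 148, 228, 235, 236, 238, 238, 240, 239, 240, 240, 240, 242, 243, 245, 247, 247, 246, 243, 242, 241, 242, 243, 244, 244, 243]
195 [168, 165, 163, 163, 163, 165, 166, 165, 167, 167, 169, 167, 168, 166, 163, 157, 138, 122, 119, 121, 120, 120, 118, 118, 118, 118, 120, 121, 122, 122, 122, 117, 118, 118, 123, 121, 121, 120, 121, 118, 117, 117, 118, 117, 118, 120, 122, 122, 121, 123, 116, 91, 59, 41, 42, 41, 39, 35, 64, 162, 233, 235, 234, 240, 240, 239, 240, 241, 242, 243, 245, 246, 247, 247, 246]
285 [163, 163, 162, 165, 165, 163, 166, 164, 168, 169, 174, 174, 174, 174, 172, 170, 170, 162, 163, 163, 163, 166, 167, 169, 171, 171, 171, 172, 170, 167, 151, 119, 109, 112, 113, 114, 111, 111, 110, 112, 115, 118, 116, 115, 108, 108, 112, 112, 112, 114, 115, 112, 112, 113, 113, 111, 110, 113, 113, 114, 115, 113, 92, 62, 39, 37, 37, 36, 30, 66, 162, 234, 242, 240, 241]
foot ang 88.06501059089096 x at y=.085 0.6074132047767169 0.006468348080849599
```

```bash
python3 - <<'E'
from h import *
z=np.load("pics/w2.png.npz"); pose=(z['p'],z['R'])
for n,p,h in (('foot',[(171.7,105),(180.7,195),(191.6,285)],.06),('top',[(163.5,105),(173.5,195),(184.7,285)],.074)):
    W=plane("wrist",p,h,pose); a=np.polyfit(W[:,1],W[:,0],1); print(n,W.round(4).tolist(),'ang',90-np.degrees(np.arctan(a[0])))
E
```

```text
foot [[0.5954, -0.0307, 0.06], [0.5964, 0.0317, 0.06], [0.5969, 0.1052, 0.06]] ang 89.35734243857331
top [[0.5949, -0.0309, 0.074], [0.5955, 0.0277, 0.074], [0.5962, 0.0968, 0.074]] ang 89.37766708707457
```

>>> drive_tool([
  [[0,4,0,0,0,0.009,255],[0,0,25,0,0,0,255],[0,0,20,0,0,0,255],[0,0,9,0,0,0,255],[0,0,0,0,0,0,255],[0,0,0,0,0,0,255]],
])

```text
clock: 5.32
ee_pos: [0.4985, 0.0427, 0.093]
tool_rot: [[-0.01, -1.0, 0.001], [-1.0, 0.01, 0.0], [-0.0, -0.001, -1.0]]
ft_force: [-0.5, 0.7, -2.4]
grip_width: 0.021
grasp_force: 78.8
```

>>> drive_tool([
  [[0,-4,1.5,0,0,0,255],[0,-4,0,0,0,0,255],[0,-4,0,0,0,0,255],[0,-4,0,0,0,0,255],[0,-4,0,0,0,0,255],[0,-3,0,0,0,0,255],[0,-2,0,0,0,0,255]],
])

```text
clock: 6.2
ee_pos: [0.523, 0.0424, 0.0907]
tool_rot: [[-0.01, -1.0, -0.0], [-1.0, 0.01, -0.0], [0.0, 0.0, -1.0]]
ft_force: [-1.7, -0.3, -1.4]
grip_width: 0.0209
grasp_force: 79.0
```

>>> drive_tool([
  [[0,-1,0,0,0,0,255],[0,-1,0,0,0,0,255]],
])

```text
clock: 6.45
ee_pos: [0.525, 0.0425, 0.0907]
tool_rot: [[-0.01, -1.0, -0.0], [-1.0, 0.01, -0.0], [0.0, 0.0, -1.0]]
ft_force: [-0.7, 0.5, -3.0]
grip_width: 0.021
grasp_force: 79.0
```

>>> drive_tool([
  [[0,-1,0,0,0,0,255],[0,-1,0,0,0,0,255]],
])

```text
clock: 6.7
ee_pos: [0.527, 0.0424, 0.0908]
tool_rot: [[-0.01, -1.0, -0.0], [-1.0, 0.01, -0.0], [0.0, 0.0, -1.0]]
ft_force: [-1.4, 0.4, -2.8]
grip_width: 0.0209
grasp_force: 79.0
```

>>> drive_tool([
  [[0,-1,0,0,0,0,255]],
])

```text
clock: 6.82
ee_pos: [0.528, 0.0424, 0.0908]
tool_rot: [[-0.01, -1.0, -0.0], [-1.0, 0.01, -0.0], [0.0, 0.0, -1.0]]
ft_force: [-3.9, 0.2, -0.8]
grip_width: 0.0207
grasp_force: 79.0
```

>>> drive_tool([
  [[0,-1,0,0,0,0,255]],
])

```text
clock: 6.95
ee_pos: [0.5284, 0.0422, 0.0907]
tool_rot: [[-0.01, -1.0, -0.001], [-1.0, 0.01, -0.0], [0.0, 0.001, -1.0]]
ft_force: [-4.2, -0.2, -0.3]
grip_width: 0.021
grasp_force: 79.1
```

>>> drive_tool([
  [[0,-1,0,0,0,0,255],[0,0,0,0,0,0,255]],
])

```text
clock: 7.2
ee_pos: [0.5285, 0.0421, 0.0904]
tool_rot: [[-0.01, -1.0, -0.003], [-1.0, 0.01, -0.001], [0.001, 0.003, -1.0]]
ft_force: [-6.5, 0.8, 1.0]
grip_width: 0.0212
grasp_force: 79.5
```

```bash
python3 - <<'E'
from h import *
im,pose=wrist("pics/w3.png"); s=r.get_state(); print(pose[0],s['ft_force'],s['wrist_torque'])
b=cv2.resize(im[60:340,100:380,::-1],None,fx=2.1,fy=2.1,interpolation=cv2.INTER_CUBIC); cv2.imwrite("pics/w3c.png",b)
E
```

```text
[0.52850358 0.04205664 0.09039443] [-7.45454743  0.97792807 -0.10874775] [0.3053545  2.56981803 0.41431495]
```

View pics/w3c.png

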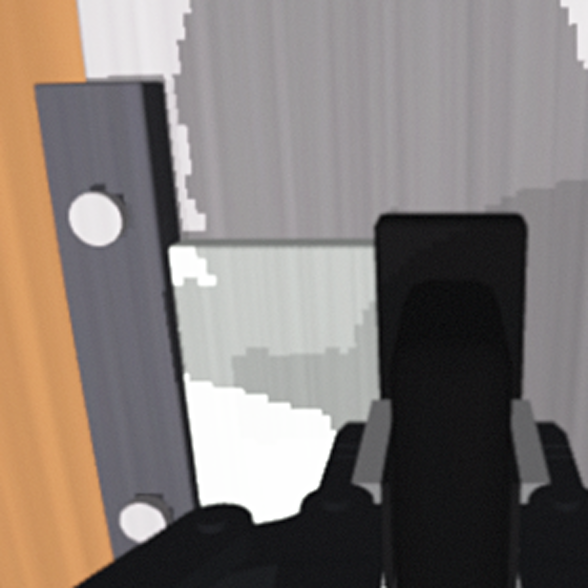

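The crop shows the blank lying flush along the fence, tail edge at row 243 with corners (170,243) and (375,243), and the shoe's side against it. The force is about 7 N. Next I go behind the blank's tail.

```bash
python3 - <<'E'
from h import *
z=np.load("pics/w3.png.npz"); pose=(z['p'],z['R'])
c=lambda x,y:((x+.5)/2.1-.5+100,(y+.5)/2.1-.5+60)
print(plane("wrist",[c(172,244),c(374,244)],.07,pose).round(4),plane("wrist",[c(377,218),c(525,218)],.0735,pose).round(4))
E
```

```text
[[0.5939 0.002  0.07  ]
 [0.5453 0.0026 0.07  ]] [[ 0.544  -0.0042  0.0735]
 [ 0.5099 -0.0038  0.0735]]
```

>>> drive_tool([
  [[0,6,-2,0,0,0,255],[40,0,0,0,0,0,255],[50,0,0,0,0,0,255],[50,0,0,0,0,0,255],[34,0,0,0,0,0,255],[0,-22,0,0,0,0,255],[0,-22,2,0,0,0,255],[0,0,0,0,0,0,255],[0,0,0,0,0,0,255]],
])

```text
clock: 8.38
ee_pos: [0.566, -0.1319, 0.0908]
tool_rot: [[-0.01, -1.0, 0.0], [-1.0, 0.01, 0.0], [-0.0, -0.0, -1.0]]
ft_force: [-0.1, -0.5, -1.8]
grip_width: 0.0208
grasp_force: 78.8
```

>>> drive_tool([
  [[0,-3,0,0,0,0,255],[-4,0,0,0,0,0,255],[-4,0,0,0,0,0,255],[-4,0,0,0,0,0,255],[-6,0,0,0,0,0,255],[-6,0,0,0,0,0,255],[-6,0,0,0,0,0,255],[-6,0,0,0,0,0,255],[-6,0,0,0,0,0,255],[-4,0,0,0,0,0,255]],
])

```text
clock: 9.62
ee_pos: [0.5697, -0.0856, 0.0908]
tool_rot: [[-0.01, -1.0, -0.0], [-1.0, 0.01, -0.0], [0.0, 0.0, -1.0]]
ft_force: [0.4, -1.9, -1.4]
grip_width: 0.0208
grasp_force: 79.1
```

>>> drive_tool([
  [[-5,0,0,0,0,0,255],[-5,0,0,0,0,0,255],[-5,0,0,0,0,0,255],[-5,0,0,0,0,0,255],[-5,0,0,0,0,0,255],[-4,0,0,0,0,0,255],[-3,0,0,0,0,0,255]],
])

```text
clock: 10.5
ee_pos: [0.57, -0.0537, 0.0908]
tool_rot: [[-0.01, -1.0, -0.0], [-1.0, 0.01, 0.0], [-0.0, 0.0, -1.0]]
ft_force: [-0.1, -1.7, -1.1]
grip_width: 0.0207
grasp_force: 79.1
```

>>> drive_tool([
  [[-3,0,0,0,0,0,255],[-3,0,0,0,0,0,255],[-2,0,0,0,0,0,255],[-2,0,0,0,0,0,255]],
])

```text
clock: 11.0
ee_pos: [0.5702, -0.0439, 0.0908]
tool_rot: [[-0.01, -1.0, 0.0], [-1.0, 0.01, 0.0], [-0.0, -0.0, -1.0]]
ft_force: [0.7, -1.9, -1.2]
grip_width: 0.0207
grasp_force: 79.1
```

>>> drive_tool([
  [[-1.5,0,0,0,0,0,255],[-1.5,0,0,0,0,0,255]],
])

```text
clock: 11.25
ee_pos: [0.5702, -0.041, 0.0908]
tool_rot: [[-0.01, -1.0, 0.0], [-1.0, 0.01, -0.0], [0.0, -0.0, -1.0]]
ft_force: [-0.6, -2.2, -1.5]
grip_width: 0.0207
grasp_force: 79.1
```

>>> drive_tool([
  [[-1.5,0,0,0,0,0,255],[-1.5,0,0,0,0,0,255]],
])

```text
clock: 11.5
ee_pos: [0.5702, -0.0379, 0.0908]
tool_rot: [[-0.01, -1.0, -0.0], [-1.0, 0.01, -0.0], [0.0, 0.0, -1.0]]
ft_force: [0.6, -1.7, -0.4]
grip_width: 0.0212
grasp_force: 79.1
```

>>> drive_tool([
  [[-1.5,0,0,0,0,0,255],[-1.5,0,0,0,0,0,255]],
])

```text
clock: 11.75
ee_pos: [0.5703, -0.0349, 0.0908]
tool_rot: [[-0.01, -1.0, 0.0], [-1.0, 0.01, 0.0], [-0.0, -0.0, -1.0]]
ft_force: [0.5, -1.8, -1.0]
grip_width: 0.0209
grasp_force: 79.1
```

>>> drive_tool([
  [[-1.5,0,0,0,0,0,255],[-1.5,0,0,0,0,0,255]],
])

```text
clock: 12.0
ee_pos: [0.5703, -0.0319, 0.0908]
tool_rot: [[-0.01, -1.0, 0.0], [-1.0, 0.01, 0.0], [-0.0, -0.0, -1.0]]
ft_force: [-0.0, -2.2, -1.1]
grip_width: 0.021
grasp_force: 79.1
```

>>> drive_tool([
  [[-1.5,0,0,0,0,0,255],[-1.5,0,0,0,0,0,255]],
])

```text
clock: 12.25
ee_pos: [0.5703, -0.0289, 0.0908]
tool_rot: [[-0.01, -1.0, 0.0], [-1.0, 0.01, 0.0], [-0.0, -0.0, -1.0]]
ft_force: [-0.1, -2.6, 0.5]
grip_width: 0.0211
grasp_force: 79.1
```

>>> drive_tool([
  [[-1.5,0,0,0,0,0,255],[-1.5,0,0,0,0,0,255]],
])

```text
clock: 12.5
ee_pos: [0.5704, -0.0259, 0.0908]
tool_rot: [[-0.01, -1.0, -0.0], [-1.0, 0.01, -0.0], [0.0, 0.0, -1.0]]
ft_force: [0.3, -2.9, -0.3]
grip_width: 0.0208
grasp_force: 79.1
```

>>> drive_tool([
  [[-1.5,0,0,0,0,0,255],[-1.5,0,0,0,0,0,255]],
])

```text
clock: 12.75
ee_pos: [0.5704, -0.0229, 0.0908]
tool_rot: [[-0.01, -1.0, -0.0], [-1.0, 0.01, 0.0], [-0.0, 0.0, -1.0]]
ft_force: [0.1, -1.4, -1.0]
grip_width: 0.0211
grasp_force: 79.1
```

>>> drive_tool([
  [[-1.5,0,0,0,0,0,255],[-1.5,0,0,0,0,0,255]],
])

```text
clock: 13.0
ee_pos: [0.5704, -0.0199, 0.0908]
tool_rot: [[-0.01, -1.0, 0.0], [-1.0, 0.01, 0.0], [-0.0, -0.0, -1.0]]
ft_force: [-1.1, -1.0, -1.7]
grip_width: 0.0206
grasp_force: 79.1
```

>>> drive_tool([
  [[-1.5,0,0,0,0,0,255],[-1.5,0,0,0,0,0,255]],
])

```text
clock: 13.25
ee_pos: [0.5704, -0.0169, 0.0908]
tool_rot: [[-0.01, -1.0, -0.0], [-1.0, 0.01, -0.0], [0.0, 0.0, -1.0]]
ft_force: [0.4, -1.4, -1.8]
grip_width: 0.0209
grasp_force: 79.1
```

>>> drive_tool([
  [[-1.5,0,0,0,0,0,255],[-1.5,0,0,0,0,0,255]],
])

```text
clock: 13.5
ee_pos: [0.5704, -0.0139, 0.0908]
tool_rot: [[-0.01, -1.0, -0.0], [-1.0, 0.01, 0.0], [-0.0, 0.0, -1.0]]
ft_force: [-0.4, -2.5, -0.8]
grip_width: 0.021
grasp_force: 79.1
```

>>> drive_tool([
  [[-1.5,0,0,0,0,0,255],[-1.5,0,0,0,0,0,255]],
])

```text
clock: 13.75
ee_pos: [0.5705, -0.0109, 0.0908]
tool_rot: [[-0.01, -1.0, -0.0], [-1.0, 0.01, -0.0], [0.0, 0.0, -1.0]]
ft_force: [-0.7, -2.4, -0.5]
grip_width: 0.0211
grasp_force: 79.1
```

>>> drive_tool([
  [[-1.5,0,0,0,0,0,255],[-1.5,0,0,0,0,0,255]],
])

```text
clock: 14.0
ee_pos: [0.5705, -0.0079, 0.0908]
tool_rot: [[-0.01, -1.0, -0.0], [-1.0, 0.01, 0.0], [-0.0, 0.0, -1.0]]
ft_force: [-0.4, -1.6, -0.3]
grip_width: 0.021
grasp_force: 79.1
```

>>> drive_tool([
  [[-1.5,0,0,0,0,0,255],[-1.5,0,0,0,0,0,255]],
])

```text
clock: 14.25
ee_pos: [0.5705, -0.0049, 0.0908]
tool_rot: [[-0.01, -1.0, -0.0], [-1.0, 0.01, -0.0], [0.0, 0.0, -1.0]]
ft_force: [-0.6, -2.0, -1.0]
grip_width: 0.021
grasp_force: 79.1
```

>>> drive_tool([
  [[-1.5,0,0,0,0,0,255],[-1.5,0,0,0,0,0,255]],
])

```text
clock: 14.5
ee_pos: [0.5706, -0.0019, 0.0908]
tool_rot: [[-0.01, -1.0, -0.0], [-1.0, 0.01, 0.0], [-0.0, 0.0, -1.0]]
ft_force: [0.8, -2.5, -0.9]
grip_width: 0.021
grasp_force: 79.1
```

>>> drive_tool([
  [[-1.5,0,0,0,0,0,255],[-1.5,0,0,0,0,0,255]],
])

```text
clock: 14.75
ee_pos: [0.5706, 0.0011, 0.0908]
tool_rot: [[-0.01, -1.0, 0.0], [-1.0, 0.01, 0.0], [-0.0, -0.0, -1.0]]
ft_force: [0.8, -2.1, -1.3]
grip_width: 0.0211
grasp_force: 79.1
```

>>> drive_tool([
  [[-1.5,0,0,0,0,0,255],[-1.5,0,0,0,0,0,255]],
])

```text
clock: 15.0
ee_pos: [0.5706, 0.0041, 0.0908]
tool_rot: [[-0.01, -1.0, -0.0], [-1.0, 0.01, -0.0], [0.0, 0.0, -1.0]]
ft_force: [-0.5, -1.9, -0.8]
grip_width: 0.0211
grasp_force: 79.1
```

>>> drive_tool([
  [[-1.5,0,0,0,0,0,255],[-1.5,0,0,0,0,0,255]],
])

```text
clock: 15.25
ee_pos: [0.5707, 0.0071, 0.0908]
tool_rot: [[-0.01, -1.0, -0.0], [-1.0, 0.01, -0.0], [0.0, 0.0, -1.0]]
ft_force: [-0.6, -2.5, -0.8]
grip_width: 0.0211
grasp_force: 79.1
```

>>> drive_tool([
  [[-1.5,0,0,0,0,0,255],[-1.5,0,0,0,0,0,255]],
])

```text
clock: 15.5
ee_pos: [0.5707, 0.0101, 0.0908]
tool_rot: [[-0.01, -1.0, 0.0], [-1.0, 0.01, -0.0], [0.0, -0.0, -1.0]]
ft_force: [0.2, -0.8, -0.7]
grip_width: 0.0212
grasp_force: 79.1
```

>>> drive_tool([
  [[-1.5,0,0,0,0,0,255],[-1.5,0,0,0,0,0,255]],
])

```text
clock: 15.75
ee_pos: [0.5707, 0.0131, 0.0908]
tool_rot: [[-0.01, -1.0, 0.0], [-1.0, 0.01, 0.0], [-0.0, -0.0, -1.0]]
ft_force: [0.6, -2.2, -1.1]
grip_width: 0.0209
grasp_force: 79.1
```

>>> drive_tool([
  [[-1.5,0,0,0,0,0,255],[-1.5,0,0,0,0,0,255]],
])

```text
clock: 16.0
ee_pos: [0.5707, 0.0161, 0.0908]
tool_rot: [[-0.01, -1.0, -0.0], [-1.0, 0.01, -0.0], [0.0, 0.0, -1.0]]
ft_force: [-0.1, -1.8, -1.3]
grip_width: 0.021
grasp_force: 79.1
```

>>> drive_tool([
  [[-1.5,0,0,0,0,0,255],[-1.5,0,0,0,0,0,255]],
])

```text
clock: 16.25
ee_pos: [0.5708, 0.0191, 0.0908]
tool_rot: [[-0.01, -1.0, 0.0], [-1.0, 0.01, -0.0], [0.0, -0.0, -1.0]]
ft_force: [0.4, -2.1, -0.9]
grip_width: 0.0208
grasp_force: 79.1
```

```bash
python3 - <<'E'
from h import *
im=read_camera("scene"); cv2.imwrite("pics/s2.png",im[:,:,::-1])
b=cv2.resize(im[100:220,295:445,::-1],None,fx=5,fy=5,interpolation=cv2.INTER_CUBIC); cv2.imwrite("pics/s2c.png",b)
E
```

```text
(no output)
```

View pics/s2c.png

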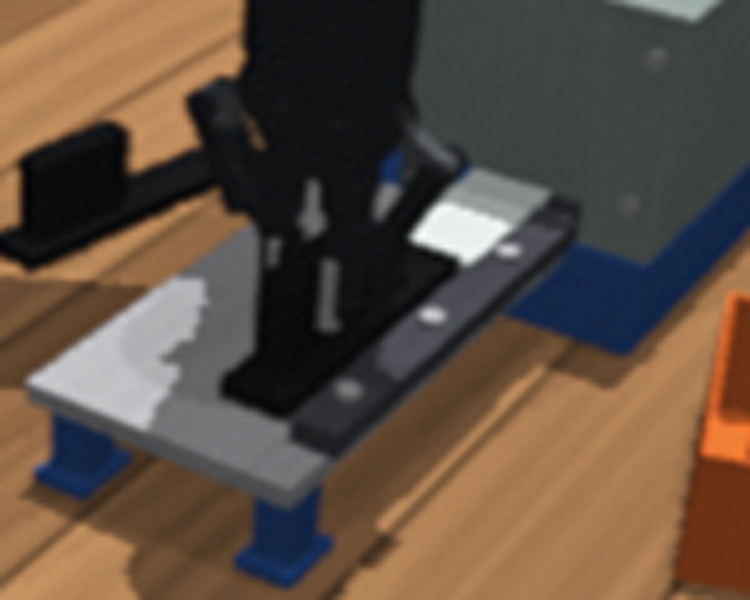

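The crop shows the shoe square behind the blank, nose corner near (455,262). The remaining blank runs along the fence into the mouth at about (550,190). I'll keep feeling forward.

>>> drive_tool([
  [[-1,0,0,0,0,0,255],[-1,0,0,0,0,0,255]],
])

```text
clock: 16.55
ee_pos: [0.5708, 0.021, 0.0908]
tool_rot: [[-0.01, -1.0, -0.0], [-1.0, 0.01, -0.0], [0.0, 0.0, -1.0]]
ft_force: [-1.1, -2.1, -1.4]
grip_width: 0.0212
grasp_force: 79.1
```

>>> drive_tool([
  [[-1,0,0,0,0,0,255],[-1,0,0,0,0,0,255]],
])

```text
clock: 16.8
ee_pos: [0.5708, 0.023, 0.0908]
tool_rot: [[-0.01, -1.0, -0.0], [-1.0, 0.01, 0.0], [-0.0, 0.0, -1.0]]
ft_force: [0.1, -1.2, -1.1]
grip_width: 0.0212
grasp_force: 79.1
```

>>> drive_tool([
  [[-1,0,0,0,0,0,255],[-1,0,0,0,0,0,255]],
])

```text
clock: 17.05
ee_pos: [0.5708, 0.0246, 0.0909]
tool_rot: [[-0.01, -1.0, -0.0], [-1.0, 0.01, -0.001], [0.001, 0.0, -1.0]]
ft_force: [0.1, -7.1, 1.0]
grip_width: 0.0208
grasp_force: 79.2
```

>>> drive_tool([
  [[0,0,0,0,0,0,255],[0,0,0,0,0,0,255]],
])

```text
clock: 17.3
ee_pos: [0.5708, 0.0245, 0.0909]
tool_rot: [[-0.01, -1.0, -0.0], [-1.0, 0.01, -0.001], [0.001, 0.0, -1.0]]
ft_force: [0.4, -6.1, -0.6]
grip_width: 0.0211
grasp_force: 79.2
```

>>> drive_tool([
  [[-0.5,0,0,0,0,0,255],[0,0,0,0,0,0,255]],
])

```text
clock: 17.55
ee_pos: [0.5709, 0.0246, 0.091]
tool_rot: [[-0.01, -1.0, -0.0], [-1.0, 0.01, -0.001], [0.001, 0.0, -1.0]]
ft_force: [-0.4, -7.0, 0.2]
grip_width: 0.0209
grasp_force: 79.2
```

>>> drive_tool([
  [[-0.7,0,0,0,0,0,255],[0,0,0,0,0,0,255]],
])

```text
clock: 17.8
ee_pos: [0.5708, 0.0247, 0.0912]
tool_rot: [[-0.01, -1.0, -0.0], [-1.0, 0.01, -0.002], [0.002, 0.0, -1.0]]
ft_force: [1.0, -11.0, 2.1]
grip_width: 0.0212
grasp_force: 79.4
```

Contact is solid: the force climbs to 11 N while the shoe stays still, so the blank is home. I'll back off straight and check the blank against the fence.

>>> drive_tool([
  [[4,0,0,0,0,0,255],[15,0,0,0,0,0,255],[25,0,-10,0,0,0,255],[50,0,-25,0,0,0,255],[60,0,-25,0,0,0,255],[60,0,0,0,0,0,255],[60,0,0,0,0,0,255],[0,0,0,0,0,0,255]],
])

```text
clock: 18.8
ee_pos: [0.5672, -0.2497, 0.1493]
tool_rot: [[-0.015, -1.0, -0.0], [-1.0, 0.015, 0.0], [-0.0, 0.0, -1.0]]
ft_force: [-0.5, 0.7, -2.2]
grip_width: 0.0206
grasp_force: 79.0
```

```bash
python3 - <<'E'
from h import *
im=read_camera("side"); cv2.imwrite("pics/d2.png",im[:,:,::-1])
im2=read_camera("scene"); cv2.imwrite("pics/s3.png",im2[:,:,::-1])
a=cv2.resize(im[160:290,200:345,::-1],None,fx=2.75,fy=4.5,interpolation=cv2.INTER_CUBIC)
b=cv2.resize(im2[105:205,340:435,::-1],(399,585),interpolation=cv2.INTER_CUBIC)
a=cv2.resize(a,(399,585)); cv2.imwrite("pics/chk.png",np.hstack([a,b]))
E
```

```text
(no output)
```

View pics/chk.png

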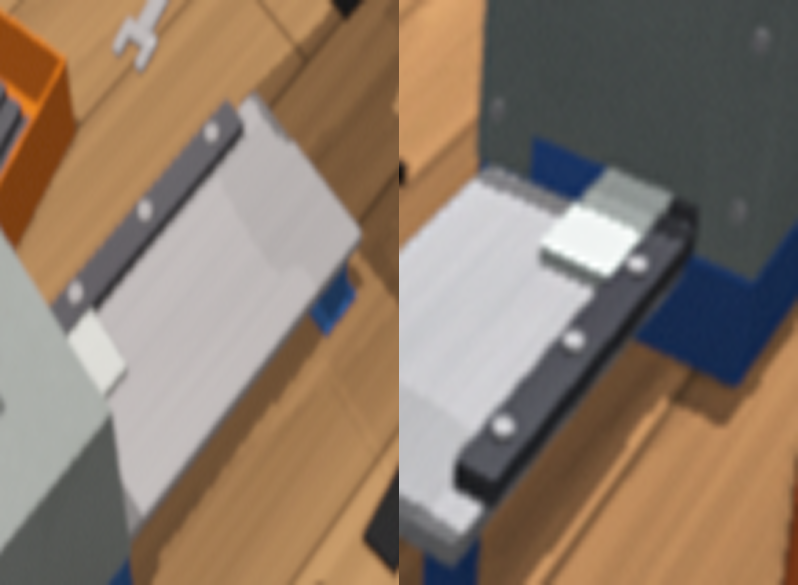

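Both crops show the blank's tail flush against the fence: (70–125, 310–390) on the left, (540–640, 205–275) on the right. The shoe can go back where it stood, which is clear of the press.

>>> drive_tool([
  [[20,50,0,0,0,0,255],[20,50,0,0,0,0,255],[0,0,40,0,0,0,255],[0,0,40,0,0,0,255],[0,0,25,0,0,0,255],[0,0,8,0,0,0,255],[0,0,4,0,0,0,255],[0,0,0,0,0,0,255]],
])

```text
clock: 19.9
ee_pos: [0.4685, -0.2843, 0.0336]
tool_rot: [[-0.009, -1.0, 0.001], [-1.0, 0.009, -0.0], [0.0, -0.001, -1.0]]
ft_force: [0.7, 0.2, -1.4]
grip_width: 0.0209
grasp_force: 79.1
```

>>> drive_tool([
  [[0,0,2,0,0,0,255],[0,0,1,0,0,0,255],[0,0,0,0,0,0,255]],
])

```text
clock: 20.27
ee_pos: [0.4678, -0.2846, 0.03]
tool_rot: [[-0.01, -1.0, 0.0], [-1.0, 0.01, -0.0], [0.0, -0.0, -1.0]]
ft_force: [0.5, 0.4, -2.2]
grip_width: 0.0207
grasp_force: 79.1
```

>>> drive_tool([
  [[0,0,1,0,0,0,255],[0,0,0,0,0,0,255]],
])

```text
clock: 20.52
ee_pos: [0.4679, -0.2846, 0.0291]
tool_rot: [[-0.01, -1.0, 0.0], [-1.0, 0.01, -0.0], [0.0, -0.0, -1.0]]
ft_force: [0.4, -0.5, 1.4]
grip_width: 0.0207
grasp_force: 79.5
```

>>> drive_tool([
  [[0,0,0,0,0,0,0],[0,0,0,0,0,0,0],[0,0,0,0,0,0,0],[0,0,0,0,0,0,0],[0,0,0,0,0,0,0],[0,0,-20,0,0,0,0],[0,0,-50,0,0,0,0],[0,0,-60,0,0,0,0],[60,0,-40,0,0,0,0],[60,0,0,0,0,0,0]],
])

```text
clock: 21.78
ee_pos: [0.4688, -0.398, 0.1982]
tool_rot: [[-0.007, -1.0, 0.007], [-1.0, 0.007, -0.004], [0.004, -0.007, -1.0]]
ft_force: [1.4, -0.1, -0.6]
grip_width: 0.0855
grasp_force: 0.0
```

```bash
python3 - <<'E'
from h import *
a=cv2.imread("pics/scene0.png").astype(int); im=read_camera("scene")[:,:,::-1].astype(int)
cv2.imwrite("pics/end.png",im); s=r.get_state(); print(s['ee_pos'],s['grip_width'],s['ft_force'])
# shoe silhouette in the end picture, and change at bystanders
m=(im[190:290,195:285].max(2)<45).astype(np.uint8); n,l,st,c=cv2.connectedComponentsWithStats(m); k=1+np.argmax(st[1:,4]); print('shoe blob',st[k],c[k]+[195,190])
for nme,(x0,x1,y0,y1) in dict(can=(338,382,238,312),wrench=(398,430,228,296),bin=(430,485,158,222)).items(): print(nme,np.abs(a-im)[y0:y1,x0:x1].mean().round(2))
E3=cv2.imread("pics/s3.png").astype(int); print('blank moved since',np.abs(E3-im)[130:165,365:410].mean().round(2))
E
```

```text
[ 0.46721837 -0.40370685  0.1954452 ] 0.08542484416020876 [ 4.00921889 -5.87776708  2.00029108]
shoe blob [  17   22   67   51 1586] [240.18284994 234.42496847]
can 7.21
wrench 9.57
bin 6.06
blank moved since 1.23[ WARN:0@4.738] global loadsave.cpp:1063 imwrite_ Unsupported depth image for selected encoder is fallbacked to CV_8U.
```

>>> drive_tool([
  [[0,0,0,0,0,0,0],[0,0,0,0,0,0,0],[0,0,0,0,0,0,0]],
])

```text
clock: 22.2
ee_pos: [0.4667, -0.3956, 0.1935]
tool_rot: [[-0.009, -1.0, -0.0], [-1.0, 0.009, 0.0], [-0.0, 0.0, -1.0]]
ft_force: [-0.5, -0.5, 0.1]
grip_width: 0.0854
grasp_force: 0.0
```

```bash
python3 -c "
from workcell import r
print(r.hand_in())"
```

```text
the job is handed in; nothing more can be done
None
```

The job is handed in at about 22 s: the blank is home against the back stop (felt at about 11 N, under the 22 N slip limit) and looks flush to the fence, and the push shoe stands back on the bench near its starting spot, clear of the press.

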